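# Fit the outlet tube of a countertop water filter

## Task

Get the water filter ready for use. First turn the metal drip plate square under the filter by pushing its free corner, without lifting it off its peg; then pull the red dust plug out of the leaning collet and put it in the glass bowl. Last, take the steel outlet tube from its wooden stand and push it into the collet, past the springy seal until it bottoms, with its spout facing forward over the drip plate, and leave everything else where it stands.

Things in the scene. Friction and masses are not known exactly. Their poses are not given: they have to be found in the camera images.
- filter: Fixed countertop water filter. Origin on the worktop; x points to its back, y to its left, z up (mm). Grey tray 4 thick at x -107 to -20, y -65 to 65. White housing at x -30 to 55, y -70 to 70, 84 high. Black rubber stop on its front, 5 thick, at y -43, z 6 to 22. Canister: x 105, radius 46, 190 high. Steel peg 10 wide, top at z 30, at x -57, y 45.
- peg (a point): On the peg's axis, 18 mm above the worktop, level with the drip plate's top.
- collet: Fixed push-fit collet on the filter, leaning 30 degrees from vertical forward over the tray. Origin: centre of its bore's floor; z points out of the mouth, y is the filter's y, x points back and up. Bore 16 mm wide. Sprung seal of three rubber beads 20 mm above the floor, 9 mm clear: it resists a tube with 5 to 12 N, then rubs and holds it; the floor is rigid.
- mouth (a point): Centre of the collet's blue rim, 45 mm along the collet's z from its origin. The rim is 31 mm wide outside; inside a funnel 24 mm wide narrows to the 16 mm bore in 6 mm. Below the rim the collet is 36 mm wide.
- drip_plate: Loose aluminium plate with black slots, 75 x 110 x 14 mm, about 0.25 kg, flat on the tray, turned 14 to 26 degrees clockwise (right side forward). Origin: underside, at the notch round the peg. It spans x -55 (front edge) to 20 mm (back), y -100 (right) to 10 mm (left). Square: its x parallel to the filter's x, back edge 2 mm off the rubber stop on the housing, which stops it.
- push_corner (a point): On the plate's front edge, 12 mm from its front right corner (opposite the peg), at half thickness. Pushed towards the housing here, the plate turns about the peg with a few newtons; this corner swings back and somewhat to the right.
- notch (a point): Centre of the drip plate's notch, on its top face, above the plate's origin. The notch is open to the left edge, 14 mm wide and 17 mm deep, and straddles the peg.
- plug: Loose red dust plug, 30 g, sitting in the collet; it does not reach the seal and comes out easily along the collet's z. Origin: centre of its flange's underside (at the collet's rim), z towards the knob. Flange 30 mm wide, 5 thick; round knob 18 mm wide up to 36 mm above the origin; shank 13 mm wide, 14 long, below.
- plug_grip (a point): On the axis of the plug's knob, 22 mm above its origin: the place to grip.
- stand: Fixed wooden block 70 x 70 x 50 mm, origin under its centre; a hole in its top, 15.5 mm wide and 40 deep, holds the tube upright, so the tube's lower end is 10 mm above the worktop.
- tube: Loose steel outlet tube, 14 mm wide, 150 long, about 80 g, upright in the stand. Origin: centre of its lower, bevelled end, which goes into the collet; z up the tube. Its blue ring, 45 to 47 mm up, meets the collet's rim when bottomed. Home: origin on the collet's origin, z along the collet's z, x along its x.
- tube_tip (a point): Centre of the tube's lower end.
- tube_grip (a point): On the tube's axis, 108 mm above its lower end, 42 mm below its top and clear below the spout: a good place to grip, with the fingers closing along the tube's y so that the spout lies between them.
- spout_tip (a point): End of the tube's spout, 29 mm from the tube's axis along its own -x, 138 mm above the lower end. The spout is 9 mm wide.
- bowl: Loose clear glass bowl for the plug, 119 mm wide, 44 mm high, inner floor 9 mm up, 0.3 kg; origin under its centre.
- salt_shaker: Bystander: salt shaker, 44 mm wide, 90 mm high; origin under its centre.
- white_cup: Bystander: white cup with a handle, 90 x 131 x 106 mm; origin on its underside.
- coffee_pod: Bystander: white coffee pod with a brown foil top, 49 mm wide, 43 mm high; origin under its centre.

How it is judged (in metres and radians):
On the way, in this order (a step that is already met when the one before it is completed fails the run):
1. the drip plate is turned square to the filter (angle between the x axis of drip_plate and the x axis of filter, either way round below 0.08 rad and horizontal distance between notch and peg below 0.012 m), for 0.2 s.
2. the plug lies in the bowl, let go (horizontal distance between plug_grip and bowl below 0.06 m and z of plug_grip in the frame of bowl below 0.06 m and contact force between the fingers and plug below 0.1 N), for 0.2 s.
3. the tube is bottomed in the collet (z of tube_tip in the frame of collet below 0.004 m and distance between tube_tip and collet below 0.006 m and angle between the z axis of tube and the z axis of collet, either way round below 0.12 rad), for 0.2 s.
At the end, for the whole second after the job is handed in: Tube's end within 4 mm of the collet's floor, in line within 7 deg, spout facing the filter's front within 28 deg; drip plate on the tray, square to the filter within 4.5 deg, notch round the peg (12 mm); plug in the upright bowl; all at rest and let go (all of step 1 and all of step 3 and angle between the x axis of tube and the x axis of collet, either way round below 0.5 rad and x of spout_tip in the frame of collet below -0.01 m and z of notch in the frame of filter below 0.022 m and horizontal distance between plug_grip and bowl below 0.06 m and z of plug_grip in the frame of bowl below 0.06 m and angle between bowl's own z axis and vertical below 0.2 rad and linear speed of each of tube, drip_plate below 0.02 m/s and linear speed of plug below 0.03 m/s); the robot touches nothing.
It fails at once if the drip plate is lifted off the tray (z of notch in the frame of filter above 0.032 m).
It fails at once if the salt shaker is moved more than 30 mm (distance of salt_shaker from where it was at the start of the episode above 0.03 m).
It fails at once if the white cup is moved more than 30 mm (distance of white_cup from where it was at the start of the episode above 0.03 m).
It fails at once if the coffee pod is moved more than 30 mm (distance of coffee_pod from where it was at the start of the episode above 0.03 m).
It fails at once if the bowl is pushed more than 60 mm (distance of bowl from where it was at the start of the episode above 0.06 m).
It also fails if it takes over 67 s, if anything falls off the work surface, if the arm or the gripper's body presses on something with over 40 N, if the wrist force passes 120 N, or if a joint passes its speed limit or range.

## Robot

A 7-joint arm with a two-finger parallel gripper is mounted at the origin on a cart in front of the work surface, level with it; the furniture and walls round the work are solid. World frame = base frame: x ahead of the robot, y to its left, z up, the work surface at z = 0. Lengths are in mm, angles in rad, forces in N, time in s.
With the tool pointing down it reaches from about 350 to 900 mm from the base axis. Payload 19.9 kg.
Tool frame: the origin (TCP) lies at the very end of the fingers, on their centre line; the grasp point (between the pads) lies 19 mm behind it; z points along the fingers, y is the line along which they close (so a half turn about z gives the same grasp; the last joint's range is limited). The gripper opens to 94 mm and grips with 3 to 60 N. Pads are 16 mm wide; open, the fingers measure 119 mm over their backs; the gripper's body (75 mm by 177 mm) begins 78 mm behind the grasp point.
Start: joints at [1.099, 0.417, -0.01, 1.614, 0.005, 1.111, -0.053], TCP at [260.988, -567.875, 184.625] pointing down, gripper open.
Joint ranges: [-2.81, 2.81], [-0.39, 2.02], [-1.27, 1.25], [0.06, 2.57], [-1.19, 4.33], [0.19, 2], [-2.82, 2.82]. Speed limits (rad/s): [1.89, 1.89, 2.39, 2.39, 3.01, 3.01, 3.01].

## Interface

Orientations are given as [roll, pitch, yaw] about the fixed x, y, z axes, in that order (R = Rz(yaw) Ry(pitch) Rx(roll)).
In Python, from plant import status, imaging, order gives the robot as it stands.
- The arm moves only by the tool arm_command, never from a script. Its argument "moves" is a list of rows, each a list of 2 entries, a list of its own where there are three numbers: the shift along the tool's x, y, z in m, then the turn, a rotation vector about the tool's x, y, z in degrees. In form: [[[dx, dy, dz], [rx, ry, rz]], ...]. A call has exactly 8 rows; each row shifts and turns the commanded pose from where the row before left it, along the tool's axes as they then stand; what a row does not reach is not made up. A row lasts 1/8 s, in which the tool goes at most 62.5 mm and 10.7 degrees, less where a joint would pass 70% of its speed; a pose out of reach is approached as far as the arm can. A call is refused whole if a number of a shift passes 0.0625 or a number of a turn 10.7, either way. A call with a gripper value outside its range is refused whole. "fingers" is the opening in per cent of the stroke, from 0 (shut) to 100 (fully open), set as the call begins (left out, the last holds). The fingers move at their own pace and stop on an object; "squeeze" is the grip in N (left out, the last holds). Time passes only in rows, so rows that do not move let the fingers close, or fill a call up. It gives the time, the measured TCP pose, the force, the opening and the grip force at its end, in the units of the state.
- status.sense(): the state, without advancing time (a new reading comes with each control period).
- imaging.read_camera(name): name is "side" or "top" or "wrist"; returns a dict with "frame" (420x560x3 uint8, blue, green, red), "intrinsics" (3x3 intrinsics, pixels), "eye" and "orientation" of the camera in the world. Camera axes: x right, y up, looking along -z (the intrinsics and any distortion apply to the point x, -y, -z); pixel columns grow to the right and rows downward; lengths in mm; the calibration is good to about 2 mm. A picture is of the moment at which its call begins. There is no depth.
- order.sign_off(): hands the job in; it is judged then, once.
The state is a dict: "time": time; "qpos": joint angles; "joint_vel": joint speeds; "joint_torque": joint torques, N m; "tool_pos": TCP position; "tool_rot": TCP orientation; "contact_force": force on the tool from outside, world axes, zero at the start; "wrist_torque": the same for the moment, N m; "opening": finger opening in mm; "grip_force": force on a finger pad.
Only numpy, scipy, OpenCV 4.12 (cv2) and the standard library are available. Lean on these libraries where they do the work, as an engineer would, in place of code of your own. Each camera call takes 0.05 s, during which the arm holds its last target. There are 200 camera calls.

## Working session

There is one attempt and no reset: what is moved stays moved. The work goes in short steps, Python scripts to look and compute and a tool call to move; the robot and the scene stay as the last step left them, time stands still between calls to the robot, and variables do not carry over. Pictures are saved under pics/ and viewed, at most 10 in all, crops included, and the job is handed in when it is done.

Besides the shell and the picture viewer there is one more tool, called after ">>>" in YAML: its name, and indented under it one key for each argument. arm_command: Moves the arm, as the interface text tells. Its arguments: {"type":"object","properties":{"moves":{"type":"array"},"fingers":{"type":"number"},"squeeze":{"type":"number"}},"required":["moves"]}

```bash
ls; mkdir -p pics
cat > h.py <<'E'
import numpy as np, cv2
from scipy.spatial.transform import Rotation as R
from plant import status, imaging, order
def rot(o):
    o=np.array(o,float)
    if o.shape==(3,3): return o
    return R.from_euler('xyz',o).as_matrix() if o.size==3 else R.from_quat(o).as_matrix()
def cam(n,save=None):
    c=imaging.read_camera(n)
    if save: cv2.imwrite('pics/'+save,c['frame'])
    np.savez('/tmp/%s.npz'%(save or n),**c)
    return c
def ray(c,u,v):
    K=np.array(c['intrinsics']); d=np.linalg.inv(K)@[u,v,1]; d=rot(c['orientation'])@[d[0],-d[1],-d[2]]
    return np.array(c['eye'],float),d/np.linalg.norm(d)
def onz(c,u,v,z):
    e,d=ray(c,u,v); return e+d*(z-e[2])/d[2]
def proj(c,p):
    q=rot(c['orientation']).T@(np.array(p,float)-c['eye']); q=np.array([q[0],-q[1],-q[2]]); k=np.array(c['intrinsics'])@q; return k[:2]/k[2]
def tri(c1,p1,c2,p2):
    e1,d1=ray(c1,*p1); e2,d2=ray(c2,*p2)
    A=np.stack([d1,-d2],1); t=np.linalg.lstsq(A,e2-e1,rcond=None)[0]
    a=e1+t[0]*d1;b=e2+t[1]*d2; return (a+b)/2,np.linalg.norm(a-b)
def load(s): 
    return dict(np.load('/tmp/%s.npz'%s))
E
python3 - <<'E'
from h import *
for n in ['top','side']:
    c=cam(n,n+'0.png'); print(n,{k:(v if k!='frame' else v.shape) for k,v in c.items()})
print(status.sense())
E
```

```text
pics
top {'frame': (420, 560, 3), 'intrinsics': array([[463.1567752 ,   0.        , 271.94917424],
       [  0.        , 463.1567752 , 211.29702108],
       [  0.        ,   0.        ,   1.        ]]), 'eye': array([-174.97778334,  348.47955313, 1557.05495188]), 'orientation': array([ 4.84149037e-01,  1.76838959e-03, -1.99755148e+00])}
side {'frame': (420, 560, 3), 'intrinsics': array([[493.82128804,   0.        , 280.12543168],
       [  0.        , 493.82128804, 212.86359549],
       [  0.        ,   0.        ,   1.        ]]), 'eye': array([ 525.36905154, 1351.09969656,  659.10229822]), 'orientation': array([1.17412853, 0.02011941, 3.12722051])}
{'time': 0.1, 'qpos': array([ 1.09850874,  0.41792506, -0.01030374,  1.61406224,  0.00470196,
        1.11069111, -0.05300323]), 'joint_vel': array([ 0.00017284, -0.00179407,  0.00097883, -0.00257122, -0.00020809,
       -0.00020919,  0.00053836]), 'joint_torque': array([ 1.00987636e-03, -8.52585125e+01,  6.39679972e-01, -4.26695573e+01,
       -4.89322620e-02,  1.64121855e-02,  4.36947494e-05]), 'tool_pos': array([ 260.84111998, -567.5990536 ,  184.10287076]), 'tool_rot': array([-3.14053395e+00,  8.51064436e-05,  4.30793728e-01]), 'contact_force': array([ 0.25921846, -0.30558928, -0.25746555]), 'wrist_torque': array([-0.02296783, -0.02001175,  0.0092038 ]), 'grip_force': 0.0, 'opening': 93.96046257778936}
```

View pics/top0.png

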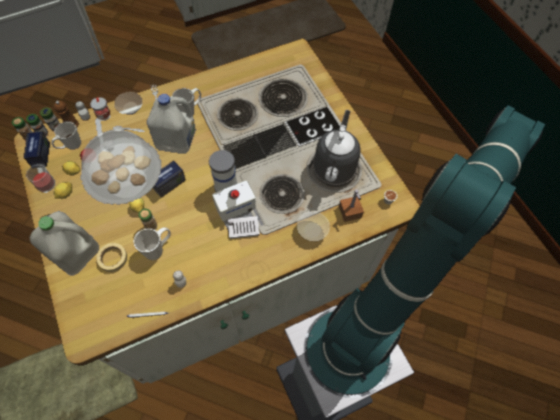

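View pics/side0.png

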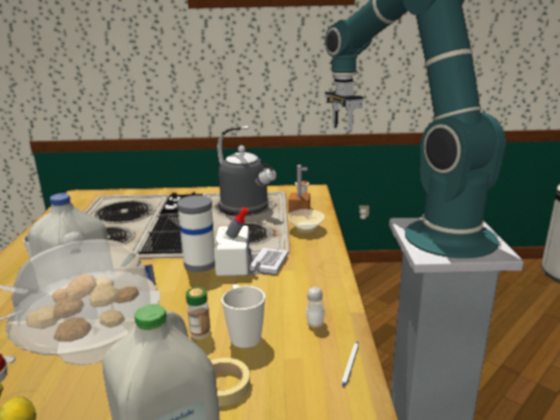

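The top view has the canister at (222,165), the red plug at (235,194), the plate at (243,228), the bowl at (312,232), the stand with the tube at (350,208) and the pod at (390,197). The side view has the plug at (240,218), the plate at (270,262), the tube at (301,180) and the bowl at (306,220).

Run:
```python
from h import *
t=load('top0.png'); s=load('side0.png')
a=cv2.resize(t['frame'][145:260,195:405],None,fx=3.8,fy=3.8,interpolation=cv2.INTER_CUBIC)[:, :798]
b=cv2.resize(s['frame'][155:280,170:340],None,fx=3.8,fy=3.8,interpolation=cv2.INTER_CUBIC)
cv2.imwrite('pics/tz.png',a); cv2.imwrite('pics/sz.png',b); print(a.shape,b.shape)
for n,p,z in [('canister top',(222,158),190),('bowl',(312,232),22),('stand',(350,208),50),('pod',(390,197),43),('plate',(243,228),18)]: print(n,onz(t,*p,z).round())
def red(c,box):
    x0,y0,x1,y1=box; f=c['frame'][y0:y1,x0:x1].astype(int); m=(f[...,2]>110)&(f[...,1]<70)&(f[...,0]<80)
    v,u=np.nonzero(m); return (u.mean()+x0,v.mean()+y0),len(u)
pr=red(t,(210,175,260,215)); ps=red(s,(220,195,260,240)); print(pr,ps,tri(t,pr[0],s,ps[0]))
```

```text
(437, 798, 3) (475, 646, 3)
canister top [749. 126. 190.]
bowl [422. -81.  22.]
stand [ 441. -245.   50.]
pod [ 422. -407.   43.]
plate [544. 142.  18.]
((np.float64(234.21875), np.float64(193.3125)), 32) ((np.float64(241.3658536585366), np.float64(214.6829268292683)), 123) (array([621.45237769, 134.7616605 , 146.95981703]), np.float64(0.7265069337620815))
```

View pics/tz.png

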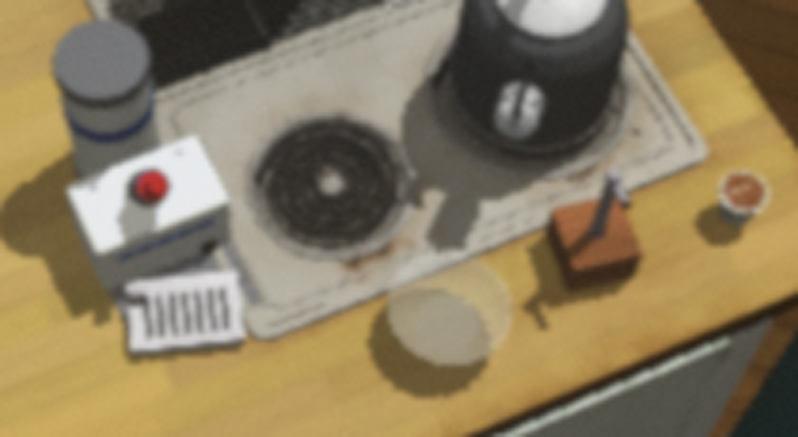

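View pics/sz.png

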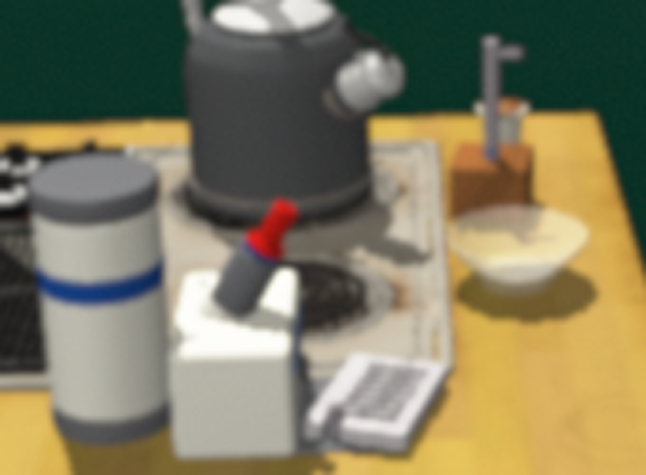

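The top crop shows the housing's top face with corners near (68,187), (195,137), (228,203) and (103,250). The plate's corners are near (125,288), (238,270), (243,342) and (130,357). The side crop shows the plug and collet leaning right, towards the robot, and the spout pointing towards the robot.

```bash
cat >> h.py <<'E'
def plan(pos,rpy=None,n=8,frm=None):
    """rows from current (or frm=(pos,rpy)) to the target, tool axes; prints"""
    s=status.sense(); p0,r0=(s['tool_pos'],s['tool_rot']) if frm is None else frm
    A=rot(r0); B=A if rpy is None else rot(rpy); w=R.from_matrix(A.T@B).as_rotvec()
    p=np.array(p0,float); d=(np.array(pos)-p)/n
    for i in range(n):
        Ri=A@R.from_rotvec(w*i/n).as_matrix()
        print(np.round(Ri.T@d/1000,4).tolist(),np.round(np.degrees(w)/n,2).tolist())
E
python3 - <<'E'
from h import *
t=load('top0.png'); s=load('side0.png')
T=lambda u,v,z: onz(t,u/3.8+195,v/3.8+145,z)
H=[T(*p,84) for p in [(68,187),(195,137),(228,203),(103,250)]]; print('housing',np.round(H))
print([round(float(np.linalg.norm(H[i]-H[(i+1)%4]))) for i in range(4)])
P=[T(*p,18) for p in [(125,288),(238,270),(243,342),(130,357)]]; print('plate',np.round(P))
print('yaws H',[round(float(np.degrees(np.arctan2(*(a-b)[[1,0]]))),1) for a,b in [(H[0],H[1]),(H[3],H[2])]],'P',[round(float(np.degrees(np.arctan2(*(a-b)[[1,0]]))),1) for a,b in [(P[0],P[1]),(P[3],P[2])]])
S=lambda u,v:(u/3.8+170,v/3.8+155); Tt=lambda u,v:(u/3.8+195,v/3.8+145)
print('tubetop',tri(t,Tt(612,178),s,S(490,42)),'spout',tri(t,Tt(625,195),s,S(521,52)))
print('stand top',[T(*p,50).round() for p in [(552,208),(620,197),(637,250),(571,262)]],'hole',T(598,235,50).round())
print('bowl rim',T(450,315,44).round())
E
```

```text
housing [[685. 198.  84.]
 [687.  64.  84.]
 [605.  64.  84.]
 [608. 192.  84.]]
[134, 81, 128, 78]
plate [[595. 181.  18.]
 [567.  73.  18.]
 [494. 100.  18.]
 [524. 205.  18.]]
yaws H [90.5, 89.0] P [75.7, 73.8]
tubetop (array([ 446.81148522, -254.04803785,  156.2692312 ]), np.float64(3.954990328477021)) spout (array([ 423.76199322, -257.38958911,  148.08199562]), np.float64(7.123854108449444))
stand top [array([ 486., -229.,   50.]), array([ 470., -295.,   50.]), array([ 411., -281.,   50.]), array([ 426., -217.,   50.])] hole [ 441. -255.   50.]
bowl rim [426. -87.  44.]
```

Run:
```python
from h import *
plan((440,70,330),(-np.pi,0,0),16)
```

```text
[0.0268, -0.0315, -0.0091] [-0.0, 0.0, 1.54]
[0.026, -0.0323, -0.0091] [-0.0, 0.0, 1.54]
[0.0251, -0.0329, -0.0091] [-0.0, 0.0, 1.54]
[0.0242, -0.0336, -0.0091] [-0.0, 0.0, 1.54]
[0.0233, -0.0342, -0.0091] [-0.0, 0.0, 1.54]
[0.0223, -0.0349, -0.0091] [-0.0, 0.0, 1.54]
[0.0214, -0.0354, -0.0091] [-0.0, 0.0, 1.54]
[0.0204, -0.036, -0.0091] [-0.0, 0.0, 1.54]
[0.0195, -0.0365, -0.0091] [-0.0, 0.0, 1.54]
[0.0185, -0.0371, -0.0091] [-0.0, 0.0, 1.54]
[0.0175, -0.0375, -0.0091] [-0.0, 0.0, 1.54]
[0.0164, -0.038, -0.0091] [-0.0, 0.0, 1.54]
[0.0154, -0.0384, -0.0091] [-0.0, 0.0, 1.54]
[0.0144, -0.0388, -0.0091] [-0.0, 0.0, 1.54]
[0.0133, -0.0392, -0.0091] [-0.0, 0.0, 1.54]
[0.0123, -0.0395, -0.0091] [-0.0, 0.0, 1.54]
```

>>> arm_command:
  moves:
    - [[0.027,-0.031,-0.02],[0,0,1.54]]
    - [[0.026,-0.032,-0.02],[0,0,1.54]]
    - [[0.025,-0.033,-0.02],[0,0,1.54]]
    - [[0.024,-0.034,-0.02],[0,0,1.54]]
    - [[0.023,-0.034,-0.02],[0,0,1.54]]
    - [[0.022,-0.035,-0.02],[0,0,1.54]]
    - [[0.021,-0.035,-0.02],[0,0,1.54]]
    - [[0.02,-0.036,-0.006],[0,0,1.54]]
  fingers: 0

```text
time: 1.1
tool_pos: [349.8, -249.0, 331.6]
tool_rot: [3.141, -0.001, 0.215]
contact_force: [0.8, -0.2, 1.1]
opening: 17.2
grip_force: 0.0
```

>>> arm_command:
  moves:
    - [[0.02,-0.037,0],[0,0,1.54]]
    - [[0.018,-0.037,0],[0,0,1.54]]
    - [[0.017,-0.038,0],[0,0,1.54]]
    - [[0.016,-0.038,0],[0,0,1.54]]
    - [[0.015,-0.038,0],[0,0,1.54]]
    - [[0.014,-0.039,0],[0,0,1.54]]
    - [[0.013,-0.039,0],[0,0,1.54]]
    - [[0.012,-0.039,0],[0,0,1.54]]

```text
time: 2.1
tool_pos: [436.5, 69.6, 330.6]
tool_rot: [3.141, 0.0, -0.0]
contact_force: [1.0, -0.4, -0.2]
opening: 0.4
grip_force: 0.0
```

Run:
```python
from h import *
c=cam('wrist','w1.png'); print({k:v for k,v in c.items() if k!='frame'}); s=status.sense(); print(s['tool_pos'],s['tool_rot'],s['qpos'],s['time'])
for p in [(634,130,0),(577,175,30),(497,112,11),(426,-85,44)]: print(proj(c,p).round())
```

```text
{'intrinsics': array([[290.99983   ,   0.        , 282.37636801],
       [  0.        , 290.99983   , 211.47227784],
       [  0.        ,   0.        ,   1.        ]]), 'eye': array([508.17203641,  69.72519001, 531.08689261]), 'orientation': array([-2.49019698e-01,  1.10207552e-03, -1.57094525e+00])}
[437.00080848  74.39599609 330.69001856] [-3.14031001e+00 -3.72184463e-04  2.72500593e-03] [ 0.44085891 -0.01602846 -0.66228295  1.81063186 -0.01131983  1.34297363
 -1.78688276] 2.15
[246.  59.]
[217.  93.]
[258. 144.]
[374. 188.]
```

View pics/w1.png

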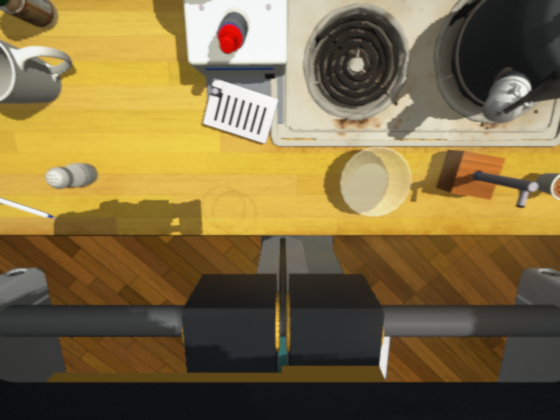

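The wrist view shows the plate corners at about (213,81), (276,96), (267,141) and (203,122). The housing's front top edge runs (187,66)–(286,66), the knob is at (231,38), and the bowl rim is centred at (376,182). The stand is at (480,173), and the spout end is at (522,200) with the tube top at (532,187).

Run:
```python
from h import *
c=load('w1.png')
for n,p,z in [('BL',(213,81),18),('BR',(276,96),18),('FR',(267,141),18),('FL',(203,122),18),('HL',(187,66),84),('HR',(286,66),84),('bowl',(376,182),44),('peg',(216,91),30),('tubetop',(532,187),160),('spout',(522,203),148),('hole',(478,177),50)]: print(n,onz(c,*p,z).round(1))
f=c['frame'].astype(int); m=((f[...,2]>110)&(f[...,1]<70)&(f[...,0]<80)).astype(np.uint8); m[:,300:]=0; m[60:]=0
v,u=np.nonzero(m); print('red',u.min(),u.max(),v.min(),v.max()); s=load('side0.png')
print(tri(c,(u.mean(),v.mean()),s,(241.4,214.7)))
for z in (140,147,155): print(onz(c,u.mean(),v.mean(),z).round(1))
plan((465,100,330),None,1)
```

```text
BL [597.6 183.6  18. ]
BR [574.6  80.8  18. ]
FR [502.3  96.6  18. ]
FL [533.5 204.3  18. ]
HL [605.6 204.4  84. ]
HR [605.6  65.1  84. ]
bowl [435.5 -87.3  44. ]
peg [580.6 177.   30. ]
tubetop [ 446.3 -251.1  160. ]
spout [ 422.6 -252.6  148. ]
hole [ 444.7 -253.4   50. ]
red 218 242 24 52
(array([622.11081547, 132.58596884, 146.28009477]), np.float64(0.5632559565385774))
[624.3 133.6 140. ]
[622.2 132.5 147. ]
[619.8 131.2 155. ]
[0.0281, -0.0255, 0.0007] [0.0, 0.0, 0.0]
```

>>> arm_command:
  moves:
    - [[0.005,-0.004,0.04],[0,0,0]]
    - [[0.004,-0.004,0.04],[0,0,0]]
    - [[0.004,-0.004,0.04],[0,0,0]]
    - [[0.004,-0.004,0.04],[0,0,0]]
    - [[0.004,-0.004,0.04],[0,0,0]]
    - [[0.004,-0.004,0.04],[0,0,0]]
    - [[0.004,-0.003,0.04],[0,0,0]]
    - [[0.004,-0.003,0.04],[0,0,0]]

```text
time: 3.15
tool_pos: [469.4, 98.4, 9.2]
tool_rot: [-3.141, 0.0, 0.001]
contact_force: [0.3, 0.4, -1.1]
opening: 0.2
grip_force: 0.0
```

>>> arm_command:
  moves:
    - [[0,0,0],[0,0,0]]
    - [[0.003,0,0],[0,0,0]]
    - [[0.003,0,0],[0,0,0]]
    - [[0.003,0,0],[0,0,0]]
    - [[0.004,0,0],[0,0,0]]
    - [[0.004,0,0],[0,0,0]]
    - [[0.004,0,0],[0,0,0]]
    - [[0.004,0.001,0],[0,0,0]]

```text
time: 4.15
tool_pos: [494.7, 97.4, 10.6]
tool_rot: [-3.142, 0.0, 0.001]
contact_force: [-0.1, -0.2, -0.4]
opening: 0.6
grip_force: 0.0
```

>>> arm_command:
  moves:
    - [[0.003,0.001,0],[0,0,0]]
    - [[0.003,0.001,0],[0,0,0]]
    - [[0.003,0.001,0],[0,0,0]]
    - [[0.002,0.001,0],[0,0,0]]
    - [[0.002,0.001,0],[0,0,0]]
    - [[0.001,0,0],[0,0,0]]
    - [[0.001,0,0],[0,0,0]]
    - [[0,0,0],[0,0,0]]

```text
time: 5.15
tool_pos: [509.5, 92.5, 10.7]
tool_rot: [-3.142, 0.0, 0.001]
contact_force: [-0.5, 0.0, 0.2]
opening: 0.6
grip_force: 0.0
```

Run:
```python
from h import *
c=cam('wrist','w2.png'); t=cam('top','t2.png')
a=c['frame'][0:240,130:400]; b=t['frame'][190:250,200:290]
a=cv2.resize(a,None,fx=2,fy=2); b=cv2.resize(b,(240,160)); 
o=np.zeros((480,790,3),np.uint8); o[:,:540]=a; o[:160,545:785]=b; cv2.imwrite('pics/m2.png',o)
```

```text
(no output)
```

View pics/m2.png

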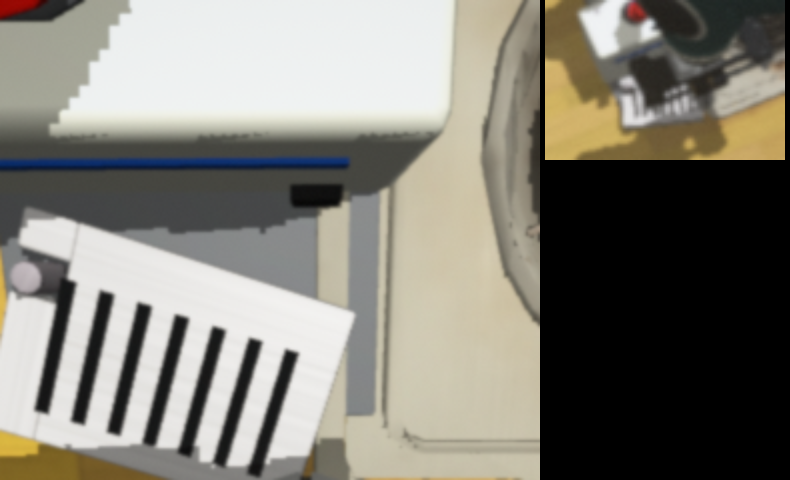

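The close view shows the plate still turned: its back-right corner is at (306,157) in the full picture, its back edge starts near (143,104), and the peg top is at (143,138).

Run:
```python
from h import *
c=load('w2.png'); P=lambda u,v,z=18: onz(c,u/2+130,v/2,z)
a=P(25,208);b=P(353,315);print(a,b,np.degrees(np.arctan2(*(a-b)[:2])), 'slot',P(70,282),P(43,412),'peg',P(27,277,30),'stop L/R',P(292,205,22),P(342,205,22),'house front blue',P(0,163,70))
d=P(310,478); print('right edge low',d)
cv2.imwrite('pics/w2c.png',c['frame'][200:420,130:430])
```

```text
[601.36938418 180.49783357  18.        ] [568.45316812  77.07278798  18.        ] 17.65427282173964 slot [578.85335001 168.61593801  18.        ] [535.75443566 182.07218157  18.        ] peg [580.45059444 176.74457112  30.        ] stop L/R [601.88208277  96.77835964  22.        ] [601.89422949  81.47069678  22.        ] house front blue [605.46029875 161.33715971  70.        ]
right edge low [512.0879822   90.95391228  18.        ]
```

View pics/w2c.png

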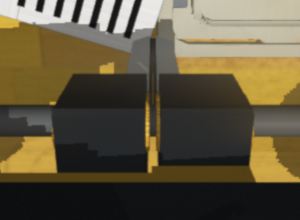

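Run:
```python
from h import *
c=load('w2.png')
for p in [(509.5,92.5,10.7),(517.5,92.5,10.7),(509.5,80,10.7),(509.5,105,10.7),(497,100,18),(509.5,92.5,60)]: print(p,proj(c,p).round())
cv2.imwrite('pics/w2d.png',cv2.resize(c['frame'][170:300,210:350],None,fx=4,fy=4))
```

```text
(509.5, 92.5, 10.7) [283. 239.]
(517.5, 92.5, 10.7) [283. 228.]
(509.5, 80, 10.7) [300. 239.]
(509.5, 105, 10.7) [266. 239.]
(497, 100, 18) [272. 259.]
(509.5, 92.5, 60) [283. 269.]
```

View pics/w2d.png

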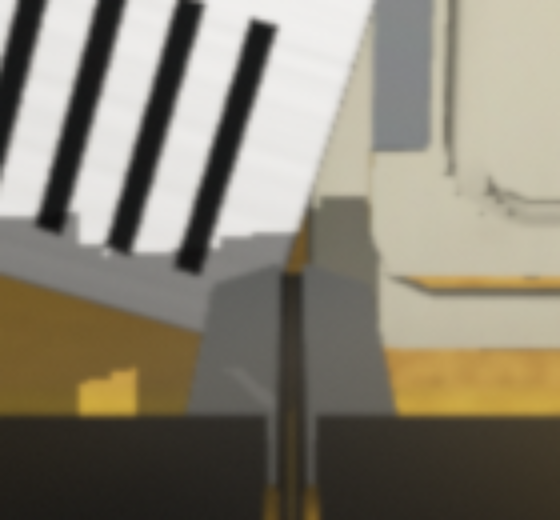

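The close crop shows the fingertips at about (283,237) with the plate's corner hidden behind them; the plate is still about 17° off. I'll measure the plate's angle from its slots by script from here on.

```bash
cat >> h.py <<'E'
def slots(c,z=18):
    g=cv2.cvtColor(c['frame'],cv2.COLOR_BGR2GRAY); m=(g<75).astype(np.uint8)
    cs,_=cv2.findContours(m,cv2.RETR_LIST,cv2.CHAIN_APPROX_NONE); out=[]
    for k in cs:
        if len(k)<12: continue
        x=onz_many(c,k[:,0,:].astype(float),z)
        r=cv2.minAreaRect(x.astype(np.float32)); w,h=sorted(r[1])
        if 35<h<60 and 2<w<9:
            vx,vy,_,_=cv2.fitLine(x.astype(np.float32),cv2.DIST_L2,0,.01,.01).ravel()
            out.append((round(float(np.degrees(np.arctan(vy/vx))),1),np.round(r[0],1).tolist(),round(h,1),round(w,1)))
    return out
def onz_many(c,uv,z): return np.array([onz(c,u,v,z)[:2] for u,v in uv])
E
python3 - <<'E'
from h import *
for n in ['w1.png','w2.png']: print(n,*slots(load(n)),sep='\n')
print(status.sense())
E
```

```text
w1.png
w2.png
(-17.5, [534.8, 104.1], 45.3, 4.6)
(-17.5, [538.7, 116.2], 45.1, 3.8)
(-17.5, [542.3, 127.9], 45.4, 4.4)
(-17.6, [546.1, 140.2], 45.4, 3.9)
(-17.5, [550.3, 152.0], 44.9, 3.9)
(-17.5, [554.1, 164.0], 44.9, 3.9)
(89.7, [655.6, 180.5], 46.3, 5.1)
{'time': 5.25, 'qpos': array([ 0.21498016,  0.53624178, -0.55875556,  1.99269143,  0.41959084,
        0.72696604, -2.16992819]), 'joint_vel': array([-0.00153553,  0.00011668, -0.0001076 ,  0.00148757, -0.00023575,
       -0.00164889,  0.00058144]), 'joint_torque': array([ 1.20325293e-02, -7.61932826e+01, -1.08392787e+01, -2.90169811e+01,
        3.47518700e-02, -6.93555758e-02,  1.18651657e-03]), 'tool_pos': array([509.40561543,  92.45704864,  10.62866591]), 'tool_rot': array([-3.14152179e+00,  1.20053673e-04,  8.07907520e-04]), 'contact_force': array([-0.87309449, -0.12286784, -0.71156861]), 'wrist_torque': array([-0.01283849,  0.01789906, -0.01742507]), 'grip_force': 0.0, 'opening': 0.6068067703207117}
```

>>> arm_command:
  moves:
    - [[0.002,0,0],[0,0,0]]
    - [[0.002,0,0],[0,0,0]]
    - [[0.002,0,0],[0,0,0]]
    - [[0.001,0,0],[0,0,0]]
    - [[0,0,0],[0,0,0]]
    - [[0,0,0],[0,0,0]]
    - [[0,0,0],[0,0,0]]
    - [[0,0,0],[0,0,0]]

```text
time: 6.25
tool_pos: [516.5, 92.4, 10.7]
tool_rot: [-3.142, 0.0, 0.001]
contact_force: [-0.5, -0.2, 0.7]
opening: 0.7
grip_force: 0.0
```

Run:
```python
from h import *
c=cam('wrist','w3.png');print(*slots(c),sep='\n'); print(status.sense()['contact_force'])
```

```text
(-17.4, [534.7, 103.9], 45.4, 4.9)
(-17.5, [538.7, 116.5], 45.5, 4.7)
(-17.4, [542.5, 128.5], 45.5, 4.7)
(-17.6, [546.1, 140.0], 45.5, 4.8)
(-17.7, [549.9, 152.1], 45.6, 4.3)
(-17.6, [554.1, 164.0], 44.8, 3.9)
[-0.05961003  0.31895103 -0.92732753]
```

>>> arm_command:
  moves:
    - [[-0.01,0,0],[0,0,0]]
    - [[-0.015,0,0],[0,0,0]]
    - [[-0.015,0,0],[0,0,0]]
    - [[-0.005,-0.01,0.002],[0,0,0]]
    - [[0,-0.01,0.002],[0,0,0]]
    - [[0,0,0],[0,0,0]]
    - [[0.004,0,0],[0,0,0]]
    - [[0.004,0,0],[0,0,0]]

```text
time: 7.3
tool_pos: [480.0, 112.1, 6.6]
tool_rot: [-3.142, -0.0, 0.0]
contact_force: [0.2, 0.1, -0.8]
opening: 0.7
grip_force: 0.0
```

>>> arm_command:
  moves:
    - [[0.003,0,0],[0,0,0]]
    - [[0.003,0,0],[0,0,0]]
    - [[0.003,0,0],[0,0,0]]
    - [[0.003,0,0],[0,0,0]]
    - [[0.003,0,0],[0,0,0]]
    - [[0.002,0,0],[0,0,0]]
    - [[0,0,0],[0,0,0]]
    - [[0,0,0],[0,0,0]]

```text
time: 8.3
tool_pos: [496.3, 112.5, 6.6]
tool_rot: [-3.142, 0.0, 0.001]
contact_force: [0.4, 0.1, 0.1]
opening: 0.4
grip_force: 0.0
```

Run:
```python
from h import *
c=cam('wrist','w4.png');print(*slots(c),sep='\n'); print(status.sense()['contact_force'])
```

```text
(-17.8, [535.2, 104.0], 44.8, 3.8)
(-17.6, [538.9, 116.0], 44.8, 3.8)
(-17.6, [542.8, 128.0], 44.8, 3.9)
(-17.5, [546.5, 140.0], 44.8, 3.9)
(-17.6, [550.4, 152.0], 44.8, 4.0)
(-17.5, [554.1, 164.0], 44.8, 3.9)
[-0.28737037  0.04315429 -0.07508495]
```

>>> arm_command:
  moves:
    - [[0.002,0,0],[0,0,0]]
    - [[0.002,0,0],[0,0,0]]
    - [[0.002,0,0],[0,0,0]]
    - [[0.002,0,0],[0,0,0]]
    - [[0.002,0,0],[0,0,0]]
    - [[0,0,0],[0,0,0]]
    - [[0,0,0],[0,0,0]]
    - [[0,0,0],[0,0,0]]

```text
time: 9.35
tool_pos: [506.4, 112.5, 6.7]
tool_rot: [-3.142, 0.0, 0.001]
contact_force: [-0.3, -0.4, 0.0]
opening: 0.3
grip_force: 0.0
```

Run:
```python
from h import *
c=cam('wrist','w5.png');print(*slots(c),sep='\n'); print(status.sense()['contact_force'])
cv2.imwrite('pics/w5c.png',cv2.resize(c['frame'][150:300,190:390],None,fx=3,fy=3))
```

```text
(-17.3, [534.8, 104.0], 45.5, 4.5)
(-17.4, [538.7, 116.1], 45.1, 3.8)
(-17.6, [542.7, 128.0], 44.7, 3.8)
(-17.5, [546.5, 140.0], 45.0, 3.8)
(-17.6, [550.2, 152.0], 44.9, 3.9)
(-17.5, [554.1, 163.9], 44.7, 3.9)
[ 0.69979112  0.86046924 -0.22328965]
```

View pics/w5c.png

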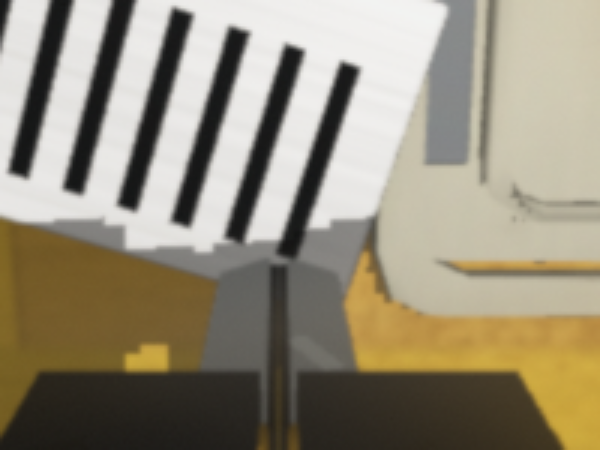

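The crop shows the fingertips drawn over the plate's front edge near (283,237), not hidden by it. I'll check heights by triangulating before pushing further.

Run:
```python
from h import *
w=load('w1.png'); s=load('side0.png'); S=lambda u,v:(u/3.8+170,v/3.8+155)
for n,a,b in [('BR',(276,96),(352,357)),('FR',(267,141),(450,368)),('FL',(203,122),(405,447))]: print(n,tri(w,a,s,S(*b)))
c=cam('side','s5.png'); st=status.sense(); tp=st['tool_pos']; 
print('tip px',proj(c,tp),'plate FR',proj(c,(499,99,18)))
x0,y0=proj(c,tp).astype(int)-[50,45]
a=cv2.resize(c['frame'][y0:y0+75,x0:x0+100],None,fx=7,fy=7,interpolation=cv2.INTER_CUBIC)
u,v=((proj(c,tp)-[x0,y0])*7).astype(int); print(u,v,x0,y0)
cv2.imwrite('pics/s5c.png',a)
```

```text
BR (array([572.56507833,  80.9130272 ,  16.37008073]), np.float64(4.446864845632956))
FR (array([499.48471984,  96.95764625,  12.9385518 ]), np.float64(5.54622680022063))
FL (array([532.67580083, 206.69928785,   8.74909032]), np.float64(2.5600930943584315))
tip px [285.18965293 256.42904283] plate FR [287.61280733 250.60619006]
351 318 235 211
```

View pics/s5c.png

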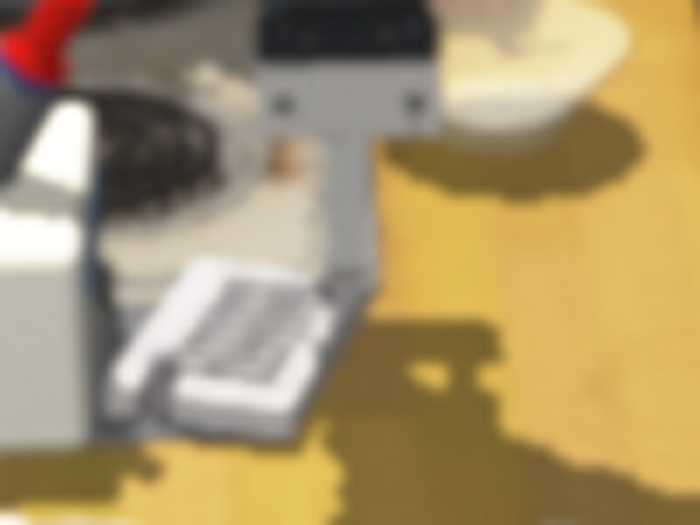

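The side crop shows the fingers ending around the plate's top level, near (350,285), above the projected TCP at (351,318). The reported TCP seems to lie below the real finger end, so I'll back off and feel for the worktop in small steps.

>>> arm_command:
  moves:
    - [[-0.01,0,0],[0,0,0]]
    - [[-0.015,0,0],[0,0,0]]
    - [[0,0,0.001],[0,0,0]]
    - [[0,0,0.001],[0,0,0]]
    - [[0,0,0.001],[0,0,0]]
    - [[0,0,0.001],[0,0,0]]
    - [[0,0,0.001],[0,0,0]]
    - [[0,0,0.001],[0,0,0]]

```text
time: 10.45
tool_pos: [481.5, 112.4, 0.5]
tool_rot: [-3.141, 0.0, 0.001]
contact_force: [0.4, 0.7, 0.6]
opening: 0.4
grip_force: 0.0
```

>>> arm_command:
  moves:
    - [[0,0,0.001],[0,0,0]]
    - [[0,0,0.001],[0,0,0]]
    - [[0,0,0],[0,0,0]]
    - [[0,0,0],[0,0,0]]
    - [[0,0,0],[0,0,0]]
    - [[0,0,0],[0,0,0]]
    - [[0,0,0],[0,0,0]]
    - [[0,0,0],[0,0,0]]

```text
time: 11.45
tool_pos: [481.5, 112.4, -1.3]
tool_rot: [-3.142, 0.0, 0.001]
contact_force: [-0.5, 0.5, 0.8]
opening: 0.4
grip_force: 0.0
```

>>> arm_command:
  moves:
    - [[0,0,0.001],[0,0,0]]
    - [[0,0,0.001],[0,0,0]]
    - [[0,0,0.001],[0,0,0]]
    - [[0,0,0],[0,0,0]]
    - [[0,0,0],[0,0,0]]
    - [[0,0,0],[0,0,0]]
    - [[0,0,0],[0,0,0]]
    - [[0,0,0],[0,0,0]]

```text
time: 12.45
tool_pos: [481.4, 112.4, -4.3]
tool_rot: [-3.142, 0.0, 0.001]
contact_force: [0.8, 0.6, -0.1]
opening: 0.4
grip_force: 0.0
```

>>> arm_command:
  moves:
    - [[0.005,0,0],[0,0,0]]
    - [[0.004,0,0],[0,0,0]]
    - [[0.004,0,0],[0,0,0]]
    - [[0.003,0,0],[0,0,0]]
    - [[0.003,0,0],[0,0,0]]
    - [[0.003,0,0],[0,0,0]]
    - [[0,0,0],[0,0,0]]
    - [[0,0,0],[0,0,0]]

```text
time: 13.45
tool_pos: [503.7, 112.7, -4.2]
tool_rot: [-3.141, -0.001, 0.001]
contact_force: [-0.8, 0.7, -0.3]
opening: 0.6
grip_force: 0.3
```

Run:
```python
from h import *
c=cam('wrist','w6.png');print(*slots(c),sep='\n'); print(status.sense()['contact_force'])
```

```text
(-10.9, [546.1, 101.0], 44.9, 3.9)
(-10.7, [548.5, 113.3], 45.0, 3.9)
(-10.9, [550.8, 125.7], 45.1, 3.9)
(-10.7, [553.1, 138.0], 45.0, 3.9)
(-10.8, [555.5, 150.4], 45.0, 3.9)
(-10.7, [557.8, 162.7], 44.9, 4.0)
[-0.62993821  0.55029405 -0.47522553]
```

>>> arm_command:
  moves:
    - [[0.003,0.001,0],[0,0,0]]
    - [[0.003,0.001,0],[0,0,0]]
    - [[0.002,0.001,0],[0,0,0]]
    - [[0.002,0.001,0],[0,0,0]]
    - [[0.001,0.001,0],[0,0,0]]
    - [[0.001,0.001,0],[0,0,0]]
    - [[0,0,0],[0,0,0]]
    - [[0,0,0],[0,0,0]]

```text
time: 14.5
tool_pos: [515.7, 106.7, -4.2]
tool_rot: [-3.141, -0.0, 0.001]
contact_force: [-0.7, 1.2, -0.4]
opening: 0.2
grip_force: 0.1
```

Run:
```python
from h import *
c=cam('wrist','w7.png');print(*slots(c),sep='\n'); print(status.sense()['contact_force'])
```

```text
(-1.6, [559.2, 96.5], 44.3, 3.8)
(-1.5, [559.5, 109.0], 44.8, 3.8)
(-1.6, [559.8, 121.4], 44.2, 3.7)
(-1.6, [560.1, 134.3], 44.8, 3.6)
(-1.7, [560.6, 146.7], 44.7, 3.9)
(-1.6, [560.6, 159.2], 44.7, 3.9)
(89.9, [655.2, 169.8], 51.3, 6.6)
[-0.90989037  0.45005497  0.36000414]
```

>>> arm_command:
  moves:
    - [[0.001,0,0],[0,0,0]]
    - [[0.0005,0,0],[0,0,0]]
    - [[0,0,0],[0,0,0]]
    - [[-0.012,0,0],[0,0,0]]
    - [[-0.01,0,-0.03],[0,0,0]]
    - [[-0.01,0,-0.06],[0,0,0]]
    - [[0,0,-0.06],[0,0,0]]
    - [[0,0,-0.06],[0,0,0]]
  fingers: 60

```text
time: 15.55
tool_pos: [483.9, 106.3, 207.4]
tool_rot: [3.141, 0.0, 0.001]
contact_force: [1.4, -1.1, -0.3]
opening: 56.5
grip_force: 0.0
```

Run:
```python
from h import *
c=cam('wrist','w8.png');print(*slots(c)[:3],sep='\n'); print(status.sense()['tool_pos'])
plan((574.5,133,228),(np.pi,-np.pi/6,0),8)
```

```text
(56.2, [555.0, -217.0], 47.3, 5.0)
(0.6, [560.8, 159.2], 42.5, 2.3)
(1.3, [561.3, 173.2], 43.7, 5.5)
[486.67037081 107.65856206 214.46719127]
[0.011, -0.0031, -0.0016] [-0.01, 3.69, 0.01]
[0.0111, -0.0032, -0.0009] [-0.01, 3.69, 0.01]
[0.0111, -0.0032, -0.0002] [-0.01, 3.69, 0.01]
[0.0111, -0.0032, 0.0005] [-0.01, 3.69, 0.01]
[0.011, -0.0032, 0.0013] [-0.01, 3.69, 0.01]
[0.0109, -0.0032, 0.002] [-0.01, 3.69, 0.01]
[0.0108, -0.0032, 0.0027] [-0.01, 3.69, 0.01]
[0.0106, -0.0032, 0.0033] [-0.01, 3.69, 0.01]
```

>>> arm_command:
  moves:
    - [[0.011,-0.0032,-0.0015],[0,3.75,0]]
    - [[0.011,-0.0032,-0.001],[0,3.75,0]]
    - [[0.011,-0.0032,0],[0,3.75,0]]
    - [[0.011,-0.0032,0.0005],[0,3.75,0]]
    - [[0.011,-0.0032,0.0013],[0,3.75,0]]
    - [[0.011,-0.0032,0.002],[0,3.75,0]]
    - [[0.011,-0.0032,0.0027],[0,3.75,0]]
    - [[0.0106,-0.0032,0.0033],[0,3.75,0]]

```text
time: 16.6
tool_pos: [572.4, 132.2, 218.5]
tool_rot: [3.142, -0.526, 0.001]
contact_force: [-0.2, -0.1, 0.0]
opening: 56.2
grip_force: 0.0
```

```bash
cat >> h.py <<'E'
def redpts(c,box=None):
    f=c['frame'].astype(int); m=((f[...,2]>90)&(f[...,1]<60)&(f[...,0]<70)).astype(np.uint8)
    if box: k=np.zeros_like(m); x0,y0,x1,y1=box; k[y0:y1,x0:x1]=1; m*=k
    n,l,st,ce=cv2.connectedComponentsWithStats(m); return [(st[i].tolist(),ce[i].round(1).tolist()) for i in range(1,n) if st[i,4]>30]
E
python3 - <<'E'
from h import *
c=cam('wrist','w9.png'); s=cam('side','s9.png'); st=status.sense(); print(st['tool_pos'],st['tool_rot'])
print(c['eye'],c['orientation'])
print(redpts(c)); print(redpts(s,(200,150,290,280)))
ax=np.array([-.5,0,.866]); g=np.array([620,133,149.5])
for d in (-22,-17,0,14): print(d,proj(c,g+ax*d),proj(s,g+ax*d))
b=cv2.resize(c['frame'][0:330,120:450],None,fx=1.8,fy=1.8); cv2.imwrite('pics/w9c.png',b)
E
```

```text
[571.70298908 132.33831173 217.92623368] [ 3.14080105e+00 -5.23704654e-01  2.34533939e-03]
[534.03402391 132.21487044 427.76912498] [ 2.76650579e-01  1.17822545e-03 -1.56952440e+00]
[([268, 191, 28, 28, 583], [281.7, 203.7])]
[([235, 207, 14, 16, 117], [241.4, 214.9])]
-22 [282.08631549 200.23200589] [238.27826109 220.23767494]
-17 [282.07391143 201.21097756] [239.12453676 218.73685007]
0 [282.02864782 204.78333835] [242.01778573 213.60582686]
14 [281.98733555 208.04384505] [244.41909346 209.34723531]
```

>>> arm_command:
  moves:
    - [[0.004,0,0],[0,0,0]]
    - [[0.0035,-0.0005,0],[0,0,0]]
    - [[0,0,0.02],[0,0,0]]
    - [[0,0,0.022],[0,0,0]]
    - [[0,0,0.022],[0,0,0]]
    - [[0,0,0.02],[0,0,0]]
    - [[0,0,0.012],[0,0,0]]
    - [[0,0,0.006],[0,0,0]]

```text
time: 17.7
tool_pos: [630.6, 132.4, 133.4]
tool_rot: [3.142, -0.522, 0.0]
contact_force: [-0.0, 0.0, 1.1]
opening: 56.4
grip_force: 0.0
```

>>> arm_command:
  moves:
    - [[0,0,0],[0,0,0]]
    - [[0,0,0],[0,0,0]]
    - [[0,0,0],[0,0,0]]
    - [[0,0,0],[0,0,0]]
    - [[0,0,0],[0,0,0]]
    - [[0,0,0],[0,0,0]]
    - [[0,0,0],[0,0,0]]
    - [[0,0,0],[0,0,0]]
  fingers: 0
  squeeze: 15

```text
time: 18.7
tool_pos: [630.4, 132.6, 134.2]
tool_rot: [3.142, -0.524, 0.001]
contact_force: [-3.2, -1.6, 5.2]
opening: 17.3
grip_force: 15.0
```

>>> arm_command:
  moves:
    - [[0,0,-0.008],[0,0,0]]
    - [[0,0,-0.012],[0,0,0]]
    - [[0,0,-0.015],[0,0,0]]
    - [[0,0,-0.02],[0,0,0]]
    - [[0,0,-0.02],[0,0,0]]
    - [[0,0,-0.02],[0,0,0]]
    - [[0,0,-0.015],[0,0,0]]
    - [[0,0,0],[0,0,0]]

```text
time: 19.7
tool_pos: [575.3, 132.7, 230.4]
tool_rot: [3.141, -0.525, 0.001]
contact_force: [0.9, -0.2, -0.6]
opening: 17.1
grip_force: 15.0
```

Run:
```python
from h import *
plan((432,-87,190),(np.pi,0,0),8)
c=load('w9.png')
# bowl check from wrist/other frames
t=cam('top','t9.png'); s=cam('side','s10.png'); print(redpts(s,(200,100,320,280)))
```

```text
[-0.0181, 0.0274, -0.0046] [0.0, -3.76, 0.01]
[-0.0183, 0.0274, -0.0034] [0.0, -3.76, 0.01]
[-0.0185, 0.0274, -0.0022] [0.0, -3.76, 0.01]
[-0.0186, 0.0274, -0.001] [0.0, -3.76, 0.01]
[-0.0186, 0.0274, 0.0002] [0.0, -3.76, 0.01]
[-0.0186, 0.0274, 0.0014] [0.0, -3.76, 0.01]
[-0.0184, 0.0275, 0.0027] [0.0, -3.76, 0.01]
[-0.0182, 0.0275, 0.0039] [0.0, -3.76, 0.01]
[([253, 180, 11, 12, 97], [258.1, 185.2])]
```

>>> arm_command:
  moves:
    - [[-0.018,0.0274,-0.0046],[0,-3.76,0]]
    - [[-0.0183,0.0274,-0.0034],[0,-3.76,0]]
    - [[-0.0185,0.0274,-0.0022],[0,-3.76,0]]
    - [[-0.0186,0.0274,-0.001],[0,-3.76,0]]
    - [[-0.0186,0.0274,0.0002],[0,-3.76,0]]
    - [[-0.0186,0.0274,0.0014],[0,-3.76,0]]
    - [[-0.0184,0.0275,0.0027],[0,-3.76,0]]
    - [[-0.0182,0.0275,0.0039],[0,-3.76,0]]

```text
time: 20.8
tool_pos: [431.3, -87.9, 188.3]
tool_rot: [-3.141, 0.005, 0.001]
contact_force: [-0.1, 0.3, 0.4]
opening: 17.2
grip_force: 15.0
```

Run:
```python
from h import *
c=cam('wrist','w11.png'); st=status.sense(); print(st['tool_pos'],st['tool_rot'],st['opening'],redpts(c))
print('bowl expected px',proj(c,(432,-87,44)))
# tube/stand: brown stand mask, tube
hsv=cv2.cvtColor(c['frame'],cv2.COLOR_BGR2HSV); print(c['frame'].shape)
m=cv2.inRange(hsv,(0,110,50),(11,255,220)); n,l,sx,ce=cv2.connectedComponentsWithStats(m)
print([(sx[i].tolist(),ce[i].round().tolist()) for i in range(1,n) if sx[i,4]>300])
cv2.imwrite('pics/w11.png',c['frame'])
```

```text
[429.81602218 -91.10483052 187.51683093] [-3.14148475e+00  9.48030404e-03 -2.56674371e-03] 17.30123859478895 [([267, 227, 32, 50, 1249], [282.2, 250.8]), ([88, 264, 38, 25, 285], [108.7, 272.7]), ([123, 281, 28, 21, 174], [136.1, 291.1]), ([114, 340, 19, 18, 67], [122.3, 349.4]), ([111, 349, 18, 15, 34], [120.1, 357.1]), ([483, 363, 15, 14, 86], [490.7, 369.5])]
bowl expected px [282.04181169 197.52895458]
(420, 560, 3)
[([266, 226, 34, 51, 1356], [282.0, 251.0])]
```

View pics/w11.png

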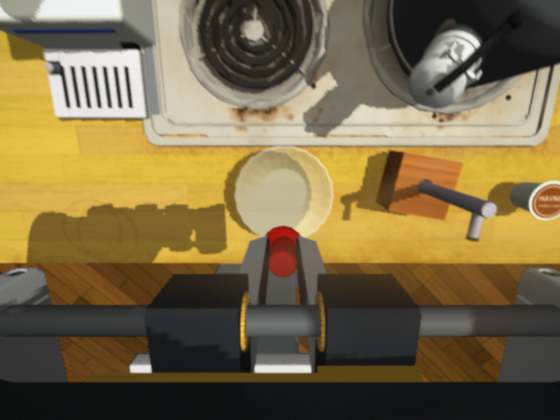

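This picture shows the bowl rim centred at about (279,194), the square plate at upper left, and the plug in the fingers. The tube's foot is at (427,187), its top at (487,208) and its spout end at (475,236). By my count that was the 11th view, one over the limit, so I will view no more and work from numbers only.

Run:
```python
from h import *
c=load('w11.png')
b=onz(c,279,194,44); print('bowl',b)
print('hole',onz(c,427,187,50),'top',onz(c,487,208,160),'spout',onz(c,475,236,148))
w=load('w1.png'); print('top tri',tri(c,(487,208),w,(532,187)),'spout tri',tri(c,(475,236),w,(522,203)))
for p in [(446,-252,50),(446,-252,160)]: print(proj(c,p))
plan((b[0],b[1],190),(np.pi,0,0),1)
```

```text
bowl [436.33173309 -83.33560465  44.        ]
hole [ 446.05372629 -257.32992737   50.        ] top [ 447.76041398 -252.81223598  160.        ] spout [ 419.66650211 -255.47897971  148.        ]
top tri (array([ 444.18334486, -262.99369507,  146.09799077]), np.float64(0.36340590927985444)) spout tri (array([ 421.98179433, -251.98105599,  150.79225688]), np.float64(3.2864752629127145))
[422.45559989 187.0407801 ]
[485.6097283 210.1115139]
[0.0065, -0.0078, -0.0025] [-0.01, 0.54, -0.15]
```

>>> arm_command:
  moves:
    - [[0.003,-0.004,0],[0,0.5,0]]
    - [[0.003,-0.004,0.02],[0,0,0]]
    - [[0,0,0.03],[0,0,0]]
    - [[0,0,0.03],[0,0,0]]
    - [[0,0,0.03],[0,0,0]]
    - [[0,0,0.022],[0,0,0]]
    - [[0,0,0.012],[0,0,0]]
    - [[0,0,0.004],[0,0,0]]

```text
time: 21.85
tool_pos: [439.2, -78.3, 40.8]
tool_rot: [-3.141, -0.007, 0.002]
contact_force: [0.8, 0.0, -0.3]
opening: 17.6
grip_force: 15.0
```

>>> arm_command:
  moves:
    - [[0,0,0],[0,0,0]]
    - [[0,0,0],[0,0,0]]
    - [[0,0,0],[0,0,0]]
    - [[0,0,0],[0,0,0]]
    - [[0,0,0],[0,0,0]]
    - [[0,0,-0.02],[0,0,0]]
    - [[0,0,-0.04],[0,0,0]]
    - [[0,0,-0.05],[0,0,0]]
  fingers: 50

```text
time: 22.85
tool_pos: [437.7, -78.7, 151.9]
tool_rot: [-3.141, -0.006, 0.001]
contact_force: [1.3, -0.2, -1.3]
opening: 47.1
grip_force: 0.0
```

Run:
```python
from h import *
c=cam('wrist','w12.png'); st=status.sense(); print(st['tool_pos'],st['tool_rot'],st['opening'],st['time'])
for b in redpts(c): print(b, onz(c,*b[1],25).round(1))
print(redpts(cam('side','s12.png'),(200,100,400,280)))
print(slots(c)[:6])
```

```text
[440.6280708  -78.72441517 157.85094209] [ 3.14037282e+00 -1.28562360e-02  1.68328888e-03] 46.954735222761016 22.9
([271, 194, 24, 26, 475], [282.5, 205.6]) [433.9 -78.2  25. ]
([414, 206, 30, 9, 49], [427.4, 209.8]) [ 429.2 -246.    25. ]
[([304, 214, 5, 9, 35], [305.7, 218.2])]
[(-0.1, [561.1, 97.7], 44.1, 2.3), (-0.3, [561.1, 110.3], 44.1, 2.2), (-0.1, [561.6, 122.9], 43.0, 2.3), (-0.2, [561.6, 135.6], 43.0, 2.3), (-0.0, [561.6, 148.2], 43.0, 2.2), (-0.1, [561.6, 160.8], 43.0, 2.1)]
```

>>> arm_command:
  moves:
    - [[0.001,0.01,-0.03],[0,-0.35,0]]
    - [[0.001,0.02,-0.025],[0,-0.35,0]]
    - [[0.001,0.03,0],[0,0,0]]
    - [[0.001,0.035,0],[0,0,0]]
    - [[0.001,0.035,0],[0,0,0]]
    - [[0.001,0.03,0],[0,0,0]]
    - [[0,0.015,0],[0,0,0]]
    - [[0,0,0],[0,0,0]]
  fingers: 70

```text
time: 23.95
tool_pos: [444.1, -254.0, 205.7]
tool_rot: [-3.141, 0.005, -0.0]
contact_force: [0.0, 0.7, -0.1]
opening: 65.5
grip_force: 0.0
```

Run:
```python
from h import *
c=cam('wrist','w13.png'); st=status.sense(); print(st['tool_pos'],st['tool_rot'],st['opening'],st['time'])
print('exp top',proj(c,(446.5,-254,160)),'hole',proj(c,(446.5,-254,50)),'spout',proj(c,(418,-256,148)))
hsv=cv2.cvtColor(c['frame'],cv2.COLOR_BGR2HSV)
# stand region: brown saturated red-orange; tube = low saturation within neighbourhood
u,v=proj(c,(446.5,-254,50)).astype(int)
for r in range(v-20,min(v+110,419),8):
    print(r,' '.join('%d/%d/%d'%tuple(hsv[r,k]) for k in range(u-26,u+30,5)))
```

```text
[ 444.29523051 -253.11451325  205.84878017] [-3.14102471e+00  5.22936365e-03  1.11150430e-03] 65.44439740372327 24.0
exp top [282.83976864 218.5285451 ] hole [282.86001285 194.20771372] spout [284.95061053 244.09856701]
174 19/188/136 13/190/180 14/193/177 14/192/186 14/192/202 14/189/211 14/189/214 14/188/209 14/191/202 14/189/200 14/190/200 14/189/202
182 15/191/171 14/191/198 14/192/202 14/191/203 14/192/201 13/190/200 14/189/202 14/188/202 14/189/201 13/189/197 14/190/193 14/191/190
190 14/190/187 14/191/186 13/188/186 13/189/186 13/186/141 112/69/93 116/40/96 14/189/189 14/191/190 13/188/189 13/192/187 15/188/194
198 13/190/90 13/191/91 13/194/92 13/191/91 11/138/83 174/15/86 165/15/103 13/191/174 14/190/180 13/190/187 13/193/184 20/186/210
206 13/188/92 13/191/156 13/192/165 13/194/162 11/112/105 165/12/87 168/12/104 13/192/165 13/192/169 13/191/174 14/193/181 21/180/215
214 13/190/176 13/190/173 13/190/172 13/190/172 5/32/104 169/10/200 167/11/202 13/178/159 13/191/164 13/190/162 14/190/168 21/186/208
222 21/169/222 21/169/222 21/170/220 21/173/219 19/121/181 171/13/137 173/12
[... 686 characters left out ...]
3/193 20/194/193 20/193/193 20/189/197 20/188/202
270 19/49/99 18/51/100 16/79/90 18/187/132 17/184/119 17/183/113 17/184/112 17/185/110 17/186/115 17/185/105 17/181/107 17/180/102
278 17/42/97 18/45/97 16/69/89 18/182/122 18/183/121 18/186/126 17/180/112 17/184/111 17/185/109 17/183/102 17/183/99 17/181/96
286 17/41/88 18/42/90 15/90/99 17/173/102 17/179/118 17/177/114 17/181/121 17/182/118 17/180/102 17/184/97 17/179/94 17/184/97
294 16/166/97 17/172/101 17/169/101 17/174/101 17/171/100 17/173/100 17/177/117 17/180/112 17/185/120 18/185/117 17/177/98 17/175/93
302 16/164/101 16/165/102 16/166/97 17/166/92 16/168/94 16/173/100 16/175/99 17/180/106 17/185/116 17/183/114 18/185/120 17/183/113
```

```bash
cat >> h.py <<'E'
def lowsat(c,box,s=110):
    hsv=cv2.cvtColor(c['frame'],cv2.COLOR_BGR2HSV); x0,y0,x1,y1=box
    out=[]
    for r in range(y0,y1,2):
        k=np.nonzero(hsv[r,x0:x1,1]<s)[0]
        if len(k): out.append((r,k.min()+x0,k.max()+x0))
    return out
E
python3 - <<'E'
from h import *
c=load('w13.png'); o=lowsat(c,(262,180,310,256)); print(*o)
for z in (50,160): print(onz(c,281.5,194,z))
print('top',onz(c,282,218,160))
E
```

```text
(188, np.int64(280), np.int64(285)) (190, np.int64(278), np.int64(287)) (192, np.int64(277), np.int64(288)) (194, np.int64(277), np.int64(288)) (196, np.int64(277), np.int64(288)) (198, np.int64(277), np.int64(288)) (200, np.int64(277), np.int64(288)) (202, np.int64(277), np.int64(288)) (204, np.int64(277), np.int64(288)) (206, np.int64(277), np.int64(289)) (208, np.int64(276), np.int64(289)) (210, np.int64(276), np.int64(289)) (212, np.int64(276), np.int64(289)) (214, np.int64(276), np.int64(289)) (216, np.int64(275), np.int64(290)) (218, np.int64(275), np.int64(290)) (220, np.int64(276), np.int64(289)) (222, np.int64(277), np.int64(288)) (224, np.int64(278), np.int64(286)) (226, np.int64(278), np.int64(286)) (228, np.int64(278), np.int64(286)) (230, np.int64(278), np.int64(286)) (232, np.int64(277), np.int64(286)) (234, np.int64(277), np.int64(286)) (236, np.int64(277), np.int64(285)) (238, np.int64(277), np.int64(285)) (240, np.int64(277), np.int64(285)) (242, np.int64(277), np.int64(285)) (244, np.int64(278), np.int64(284))
[ 446.76226493 -252.30808574   50.        ]
[ 468.41771512 -252.83901249  160.        ]
top [ 446.98208365 -253.26254311  160.        ]
```

>>> arm_command:
  moves:
    - [[0.0015,0.001,0],[0,-0.3,0]]
    - [[0.0015,0,0.015],[0,0,0]]
    - [[0,0,0.02],[0,0,0]]
    - [[0,0,0.02],[0,0,0]]
    - [[0,0,0.02],[0,0,0]]
    - [[0,0,0.016],[0,0,0]]
    - [[0,0,0.01],[0,0,0]]
    - [[0,0,0.006],[0,0,0]]

```text
time: 25.0
tool_pos: [446.2, -254.8, 98.6]
tool_rot: [-3.141, 0.01, 0.001]
contact_force: [0.7, -0.9, 1.2]
opening: 65.6
grip_force: 0.0
```

>>> arm_command:
  moves:
    - [[0,0,0],[0,0,0]]
    - [[0,0,0],[0,0,0]]
    - [[0,0,0],[0,0,0]]
    - [[0,0,0],[0,0,0]]
    - [[0,0,0],[0,0,0]]
    - [[0,0,0],[0,0,0]]
    - [[0,0,0],[0,0,0]]
    - [[0,0,0],[0,0,0]]
  fingers: 0
  squeeze: 40

```text
time: 26.0
tool_pos: [446.2, -254.9, 99.1]
tool_rot: [3.142, 0.01, 0.001]
contact_force: [0.2, 0.2, 0.8]
opening: 13.3
grip_force: 40.0
```

>>> arm_command:
  moves:
    - [[0,0,-0.01],[0,0,0]]
    - [[0,0,-0.02],[0,0,0]]
    - [[0,0,-0.03],[0,0,0]]
    - [[0,0,-0.04],[0,0,0]]
    - [[0,0,-0.04],[0,0,0]]
    - [[0,0,-0.04],[0,0,0]]
    - [[0,0,-0.04],[0,0,0]]
    - [[0,0,-0.03],[0,0,0]]

```text
time: 27.0
tool_pos: [448.7, -254.7, 351.4]
tool_rot: [3.141, 0.009, 0.001]
contact_force: [-0.3, -0.3, -0.3]
opening: 13.5
grip_force: 40.0
```

>>> arm_command:
  moves:
    - [[0.001,-0.02,0],[0,0,0]]
    - [[0.003,-0.04,0],[0,0,0]]
    - [[0.003,-0.04,0],[0,0,0]]
    - [[0.003,-0.04,0],[0,0,0]]
    - [[0.003,-0.04,0],[0,0,0]]
    - [[0.003,-0.04,0],[0,0,0]]
    - [[0.003,-0.04,0],[0,0,0]]
    - [[0.003,-0.03,0],[0,0,0]]

```text
time: 28.0
tool_pos: [469.5, 37.6, 348.3]
tool_rot: [3.141, 0.011, 0.003]
contact_force: [0.3, -0.3, -1.1]
opening: 13.2
grip_force: 40.0
```

Run:
```python
from h import *
st=status.sense(); print(st['tool_pos'],st['tool_rot'],st['opening'],st['time'],st['contact_force'])
plan((556.5,132.6,259.5),(np.pi,-np.pi/6+.01,0),8)
```

```text
[469.53404739  37.56388093 348.34825086] [3.14139297e+00 1.09341399e-02 2.58368418e-03] 13.220598609551267 28.0 [ 0.30102008 -0.31158465 -1.05311558]
[0.011, -0.0119, 0.011] [-0.0, 3.76, 0.02]
[0.0103, -0.0119, 0.0117] [-0.0, 3.76, 0.02]
[0.0095, -0.0119, 0.0123] [-0.0, 3.76, 0.02]
[0.0087, -0.0119, 0.0129] [-0.0, 3.76, 0.02]
[0.0078, -0.0119, 0.0135] [-0.0, 3.76, 0.02]
[0.0069, -0.0119, 0.0139] [-0.0, 3.76, 0.02]
[0.0059, -0.0119, 0.0144] [-0.0, 3.76, 0.02]
[0.005, -0.0119, 0.0147] [-0.0, 3.76, 0.02]
```

>>> arm_command:
  moves:
    - [[0.011,-0.0119,0.011],[0,3.75,0]]
    - [[0.0103,-0.0119,0.0117],[0,3.75,0]]
    - [[0.0095,-0.0119,0.0123],[0,3.75,0]]
    - [[0.0087,-0.0119,0.0129],[0,3.75,0]]
    - [[0.0078,-0.0119,0.0135],[0,3.75,0]]
    - [[0.0069,-0.0119,0.0139],[0,3.75,0]]
    - [[0.0059,-0.0119,0.0144],[0,3.75,0]]
    - [[0.005,-0.0119,0.0147],[0,3.75,0]]

```text
time: 29.0
tool_pos: [556.7, 131.5, 259.1]
tool_rot: [-3.141, -0.515, 0.002]
contact_force: [1.7, -1.0, -0.5]
opening: 13.0
grip_force: 40.0
```

Run:
```python
from h import *
c=cam('wrist','w14.png'); s=cam('side','s14.png'); st=status.sense(); print(st['tool_pos'],st['tool_rot'],st['time'])
A=rot(st['tool_rot']); tip=st['tool_pos']+89*A[:,2]; print('tip',tip.round(1))
ax=np.array([-.5,0,.866]); m=np.array([631,132.6,130.5])
print('w: tip',proj(c,tip),'mouth',proj(c,m),' s: tip',proj(s,tip),'mouth',proj(s,m))
def blobs(c,lo,hi,box,amin=8):
    h=cv2.inRange(cv2.cvtColor(c['frame'],cv2.COLOR_BGR2HSV),lo,hi); k=np.zeros_like(h); x0,y0,x1,y1=map(int,box); k[y0:y1,x0:x1]=255
    n,l,q,ce=cv2.connectedComponentsWithStats(h&k); return [(q[i].tolist(),ce[i].round(1).tolist()) for i in range(1,n) if q[i,4]>amin]
u,v=proj(c,m); print('blue w',blobs(c,(105,110,40),(130,255,255),(u-60,max(0,v-60),u+60,v+60)))
u,v=proj(s,m); print('blue s',blobs(s,(105,110,30),(130,255,255),(u-25,v-25,u+25,v+25),3))
hsv=cv2.cvtColor(c['frame'],cv2.COLOR_BGR2HSV); u,v=proj(c,m).astype(int)
for r in range(max(v-30,0),v+50,5): print(r,' '.join('%d/%d/%d'%tuple(hsv[r,k]) for k in range(u-28,u+30,5)))
```

```text
[555.59145172 131.80463594 257.89974054] [ 3.14104875 -0.51121302  0.00380444] 29.1
tip [599.1 131.9 180.3]
w: tip [282.46111115 211.53740474] mouth [282.00322868 197.05396823]  s: tip [249.33364228 202.55847583] mouth [238.28673112 220.16045781]
blue w [([253, 137, 57, 17, 312], [280.9, 146.4]), ([269, 187, 25, 22, 250], [280.7, 196.4]), ([248, 227, 25, 2, 49], [259.9, 227.5]), ([293, 227, 16, 2, 22], [299.1, 227.3])]
blue s [([235, 217, 9, 8, 44], [239.0, 220.5])]
167 22/88/148 33/19/121 35/19/146 35/15/192 33/14/202 38/14/204 41/14/205 40/11/205 43/11/209 42/12/221 50/7/223 34/7/240
172 38/9/222 75/2/249 90/1/250 90/1/250 90/1/250 90/1/250 90/1/250 90/1/250 90/1/250 90/1/250 90/1/250 90/1/250
177 90/1/250 90/1/250 90/1/250 90/1/250 50/3/241 30/10/239 30/8/242 60/1/245 90/1/250 90/1/250 90/1/250 90/1/249
182 90/1/250 90/1/250 90/1/250 60/1/244 36/12/109 100/8/96 90/7/103 40/11/141 60/1/248 90/1/250 90/1/250 90/1/250
187 90/1/250 90/1/250 90/1/250 32/20/162 109/17/123 111/131/163 110/115/160 100/6/130 33/14/225 90/1/250 90/1/250 90/1/250
192 90/1/250 90/1/250 60/2/237 105/14/108 110
[... 616 characters left out ...]
11/167 170/13/121 165/10/150 111/41/166 90/1/250 90/1/250 90/1/250 90/1/250
222 30/13/233 32/20/221 32/25/153 32/24/151 68/8/136 170/12/124 170/10/151 160/11/140 30/14/230 32/17/230 32/14/230 32/16/230
227 110/114/103 110/111/103 109/112/100 110/116/103 115/41/81 168/10/127 165/10/151 165/11/139 110/115/104 110/120/106 111/114/107 110/107/107
232 30/23/100 30/23/99 30/23/98 30/23/100 8/12/83 165/12/131 170/10/153 175/11/144 33/22/103 33/22/104 35/17/89 35/18/85
237 23/8/132 23/7/140 36/8/160 36/7/176 173/12/88 175/11/136 175/10/154 170/10/148 30/6/127 36/7/177 30/7/145 24/6/209
242 30/9/193 30/8/191 34/9/191 35/10/150 0/8/91 175/11/139 171/12/155 173/7/140 40/10/75 35/8/191 35/8/192 35/8/192
```

Run:
```python
from h import *
c=load('w14.png'); s=load('s14.png'); A=rot([3.14105,-.51121,.0038]); p=np.array([555.59,131.80,257.90])
cx=np.array([.866,0,.5]); m=np.array([631,132.6,130.5]); y=np.array([0,1,0]); tip=p+89*A[:,2]
print('rim top',proj(c,m+15.5*cx),'rim L/R',proj(c,m+15.5*y),proj(c,m-15.5*y))
print('tip front',proj(c,tip+7*A[:,0]),'bevel',proj(c,tip+5*A[:,0]),'L/R',proj(c,tip+7*y),proj(c,tip-7*y), 'ring40',proj(c,p+49*A[:,2]+7*y),proj(c,p+49*A[:,2]-7*y))
hsv=cv2.cvtColor(c['frame'],cv2.COLOR_BGR2HSV)
for r in list(range(183,214,1))+[225,235]: print(r,' '.join('%d/%d'%tuple(hsv[r,k,1:]) for k in range(266,298,2)))
```

```text
rim top [282.01286047 184.48343165] rim L/R [269.31402327 197.03468118] [294.69452918 197.07325846]
tip front [282.45107773 204.89369655] bevel [282.45527246 206.800091  ] L/R [275.65392575 211.52796722] [289.27807724 211.54995897] ring40 [274.61084839 222.40666744] [290.26640932 222.43304631]
183 1/250 2/248 9/236 18/143 6/79 6/87 8/98 7/105 7/111 5/106 5/104 7/104 8/129 11/233 2/245 1/250
184 1/250 2/246 15/226 11/95 6/80 5/98 9/112 6/123 6/127 6/120 4/114 7/106 5/106 16/206 4/245 1/250
185 2/249 5/242 17/190 3/76 8/93 7/116 10/127 12/131 13/133 6/132 6/131 7/115 8/101 16/164 5/243 2/250
186 2/244 10/231 19/146 7/78 5/109 20/128 34/135 62/144 66/147 35/138 15/135 8/129 7/107 10/129 9/239 1/250
187 4/234 19/201 15/103 8/95 17/123 72/146 111/158 152/169 158/173 115/160 71/148 15/133 6/122 7/109 14/225 2/250
188 7/229 22/172 3/85 9/112 57/139 150/168 187/169 207/160 211/155 191/168 158/171 65/146 8/130 5/111 15/204 1/249
189 8/225 21/144 6/91 34/128 120/159 202/165 224/139 226/116 223/105 221/129 210/152 144/167 39/137 4/121 15/189 1/249
190 11/215 20/130 15/104 83/144 182/168 224/139
[... 2183 characters left out ...]
12/151 10/152 7/147 3/231 1/249 1/250 1/250
210 20/189 21/190 21/190 20/187 18/157 9/88 10/103 10/126 11/142 12/151 10/152 7/154 2/243 1/250 1/250 1/250
211 21/190 21/190 21/191 21/190 22/175 16/97 12/106 12/127 11/141 12/151 12/153 10/151 2/245 1/250 1/250 1/250
212 21/190 20/190 20/190 21/190 21/174 14/94 12/105 20/125 25/141 22/150 12/151 8/150 2/245 1/250 1/250 1/250
213 20/189 22/189 21/190 20/189 19/171 11/92 30/109 88/136 109/150 89/157 28/153 7/147 2/243 1/250 1/250 1/250
225 20/102 20/102 20/102 18/102 15/84 11/92 13/117 11/134 11/144 10/151 12/155 10/147 8/125 19/107 21/107 19/105
235 8/95 7/110 8/100 6/84 6/83 10/103 12/126 11/141 12/149 12/153 10/156 12/155 11/136 3/98 5/95 4/116
```

>>> arm_command:
  moves:
    - [[0,-0.001,0.008],[0,0,0]]
    - [[0,0,0.012],[0,0,0]]
    - [[0,0,0.012],[0,0,0]]
    - [[0,0,0.01],[0,0,0]]
    - [[0,0,0.008],[0,0,0]]
    - [[0,0,0.004],[0,0,0]]
    - [[0,0,0],[0,0,0]]
    - [[0,0,0],[0,0,0]]
  squeeze: 60

```text
time: 30.1
tool_pos: [584.1, 131.4, 213.3]
tool_rot: [3.142, -0.514, 0.001]
contact_force: [-1.0, 0.6, -0.8]
opening: 13.1
grip_force: 60.0
```

Run:
```python
from h import *
c=cam('wrist','w15.png'); st=status.sense(); print(st['tool_pos'],st['tool_rot'],st['contact_force'])
p=st['tool_pos'];A=rot(st['tool_rot']); tip=p+89*A[:,2]+2.4*A[:,0]; m=np.array([630,133.4,129.9]); d=m-tip; ax=np.array([-.5,0,.866]); cx=np.array([.866,0,.5])
print('to mouth: cx',d@cx,'y',d[1],'in',-d@ax, 'px tipfront',proj(c,tip+7*A[:,0]),'mouth',proj(c,m),'rimL/R',proj(c,m+[0,15.5,0]),proj(c,m-[0,15.5,0]))
hsv=cv2.cvtColor(c['frame'],cv2.COLOR_BGR2HSV); v=int(proj(c,m)[1])
for r in range(v-18,v+14,2): print(r,' '.join('%d/%d'%tuple(hsv[r,k,1:]) for k in range(264,302,2)))
```

```text
[584.13748646 131.41198581 213.35380318] [ 3.14154980e+00 -5.13729537e-01  8.00899768e-04] [-0.36096691 -0.05973891 -1.69117054]
to mouth: cx -3.5303257687570095 y 1.9551247476938443 in 6.184843914816757 px tipfront [282.81815    200.83158526] mouth [280.94727715 209.36627437] rimL/R [266.1288956  209.35749161] [295.76771436 209.37505835]
191 1/251 2/250 9/239 19/191 3/81 6/81 8/91 5/96 8/102 7/105 5/106 7/107 7/108 5/107 13/157 8/243 2/243 2/252 1/252
193 1/251 3/243 11/233 10/100 7/72 6/85 8/96 5/106 7/115 4/122 4/117 7/114 7/110 7/105 5/107 17/210 5/246 1/251 2/252
195 4/232 13/230 19/157 8/67 3/82 7/116 8/130 8/134 10/134 9/135 7/137 6/138 4/136 9/115 8/102 8/121 9/239 1/251 2/252
197 10/221 20/164 7/71 3/84 6/119 19/133 53/144 88/153 142/171 151/176 101/161 65/150 31/138 6/136 6/123 5/102 15/204 2/251 2/252
199 14/212 21/148 3/78 6/121 30/135 142/171 208/178 228/162 228/143 232/133 224/154 215/165 177/180 70/149 11/134 2/122 15/174 2/250 2/252
201 20/192 18/129 5/107 52/137 174/179 229/168 227/109 198/76 149/70 122/71 158/71 210/80 227/126 206/178 111/163 15/132 9/142 2/247 1/25
[... 669 characters left out ...]
/148 6/208 1/251
213 21/190 5/107 205/149 233/116 228/84 117/74 9/81 32/112 92/141 95/156 90/162 27/158 9/141 136/124 225/126 223/169 84/155 3/234 1/251
215 21/193 17/136 151/103 228/105 228/95 171/91 80/96 82/125 32/136 21/148 28/156 60/162 74/149 144/129 228/153 205/177 32/178 1/249 2/252
217 21/195 21/180 32/89 206/105 223/105 194/104 108/116 11/112 13/134 14/148 12/155 11/157 28/146 163/147 225/180 137/160 7/210 1/251 1/251
219 21/195 22/194 19/146 118/91 220/110 182/108 19/94 11/115 13/134 12/147 12/155 11/158 12/148 135/157 183/176 24/190 2/248 2/252 1/251
221 21/195 21/195 21/191 18/144 111/92 133/96 11/91 11/116 11/135 12/148 12/155 11/159 10/148 69/140 23/185 2/249 2/252 2/252 2/252
```

>>> arm_command:
  moves:
    - [[-0.0018,-0.0006,0],[0,0,0]]
    - [[-0.0018,0,0],[0,0,0]]
    - [[0,0,0],[0,0,0]]
    - [[0,0,0.004],[0,0,0]]
    - [[0,0,0.003],[0,0,0]]
    - [[0,0,0],[0,0,0]]
    - [[0,0,0],[0,0,0]]
    - [[0,0,0],[0,0,0]]

```text
time: 31.15
tool_pos: [584.5, 132.0, 205.2]
tool_rot: [-3.141, -0.513, 0.001]
contact_force: [-0.6, 0.7, -0.8]
opening: 13.0
grip_force: 60.0
```

```bash
cat > chk.py <<'E'
from h import *
st=status.sense(); p=st['tool_pos'];A=rot(st['tool_rot']); tip=p+89*A[:,2]+2.4*A[:,0]; m=np.array([629.8,132.5,129.7]); d=m-tip; ax=np.array([-.5,0,.866]); cx=np.array([.866,0,.5])
f=st['contact_force']; print('cx %.1f y %.1f in %.1f'%(d@cx,d[1],-d@ax),'F tool',(A.T@f).round(1),p.round(1),st['tool_rot'].round(4),st['time'],'M',st['wrist_torque'].round(2))
E
python3 chk.py
```

```text
cx -0.0 y 0.4 in -1.0 F tool [-0.9 -0.7  0.4] [584.5 132.  205.2] [-3.1414e+00 -5.1350e-01  7.0000e-04] 31.15 M [ 0.1   0.55 -0.01]
```

Lined up at the mouth; now inserting slowly to just before the seal.

>>> arm_command:
  moves:
    - [[0,-0.0004,0.002],[0,0,0]]
    - [[0,0,0.003],[0,0,0]]
    - [[0,0,0.003],[0,0,0]]
    - [[0,0,0.003],[0,0,0]]
    - [[0,0,0.003],[0,0,0]]
    - [[0,0,0],[0,0,0]]
    - [[0,0,0],[0,0,0]]
    - [[0,0,0],[0,0,0]]

```text
time: 32.15
tool_pos: [591.3, 132.4, 193.1]
tool_rot: [-3.142, -0.514, 0.001]
contact_force: [-0.8, -0.8, 0.7]
opening: 13.0
grip_force: 60.0
```

```bash
python3 chk.py
```

```text
cx 0.1 y 0.1 in -14.9 F tool [-0.3  0.8 -1. ] [591.3 132.4 193.1] [-3.1416e+00 -5.1350e-01  7.0000e-04] 32.15 M [ 0.04  0.6  -0.01]
```

>>> arm_command:
  moves:
    - [[0,0,0.003],[0,0,0]]
    - [[0,0,0.003],[0,0,0]]
    - [[0,0,0.003],[0,0,0]]
    - [[0,0,0.003],[0,0,0]]
    - [[0,0,0.003],[0,0,0]]
    - [[0,0,0.002],[0,0,0]]
    - [[0,0,0],[0,0,0]]
    - [[0,0,0],[0,0,0]]

```text
time: 33.15
tool_pos: [599.6, 132.3, 177.9]
tool_rot: [-3.141, -0.513, 0.001]
contact_force: [3.4, 1.3, -6.2]
opening: 12.9
grip_force: 60.0
```

```bash
python3 chk.py
```

```text
cx 0.6 y 0.1 in -32.2 F tool [-0.1 -1.3  7.1] [599.6 132.3 177.9] [-3.1414e+00 -5.1300e-01  6.0000e-04] 33.15 M [0.16 0.19 0.06]
```

>>> arm_command:
  moves:
    - [[0.0003,0,0.003],[0,0,0]]
    - [[0.0003,0,0.003],[0,0,0]]
    - [[0,0,0.002],[0,0,0]]
    - [[0,0,0.002],[0,0,0]]
    - [[0,0,0.001],[0,0,0]]
    - [[0,0,0],[0,0,0]]
    - [[0,0,0],[0,0,0]]
    - [[0,0,0],[0,0,0]]

```text
time: 34.15
tool_pos: [605.7, 132.6, 169.5]
tool_rot: [3.141, -0.514, 0.001]
contact_force: [-12.1, -1.3, 16.7]
opening: 12.7
grip_force: 60.0
```

```bash
python3 chk.py
```

```text
cx -0.6 y -0.2 in -42.5 F tool [ -2.3   1.3 -20.5] [605.7 132.6 169.5] [ 3.1413e+00 -5.1430e-01  1.2000e-03] 34.15 M [-0.24  1.36 -0.15]
```

>>> arm_command:
  moves:
    - [[0,0,0.001],[0,0,0]]
    - [[0,0,0.001],[0,0,0]]
    - [[0,0,0],[0,0,0]]
    - [[0,0,0],[0,0,0]]
    - [[0,0,0],[0,0,0]]
    - [[0,0,0],[0,0,0]]
    - [[0,0,0],[0,0,0]]
    - [[0,0,0],[0,0,0]]

```text
time: 35.15
tool_pos: [607.1, 133.1, 169.5]
tool_rot: [3.14, -0.517, 0.002]
contact_force: [-35.5, -3.6, 48.7]
opening: 13.4
grip_force: 60.1
```

```bash
python3 chk.py
```

```text
cx -2.0 y -0.6 in -43.2 F tool [ -6.8   3.6 -59.9] [607.1 133.1 169.5] [ 3.1403e+00 -5.1680e-01  2.1000e-03] 35.15 M [-1.13  2.53 -0.61]
```

>>> arm_command:
  moves:
    - [[0,0,-0.001],[0,0,0]]
    - [[0,0,-0.001],[0,0,0]]
    - [[0,0,-0.0003],[0,0,0]]
    - [[0,0,0],[0,0,0]]
    - [[0,0,0],[0,0,0]]
    - [[0,0,0],[0,0,0]]
    - [[0,0,0],[0,0,0]]
    - [[0,0,0],[0,0,0]]

```text
time: 36.15
tool_pos: [605.7, 132.6, 169.4]
tool_rot: [-3.141, -0.514, 0.001]
contact_force: [-3.8, 1.1, 6.8]
opening: 12.9
grip_force: 60.0
```

>>> arm_command:
  moves:
    - [[0,0,0],[0,0,0]]
    - [[0,0,0],[0,0,0]]
    - [[0,0,0],[0,0,0]]
    - [[0,0,0],[0,0,0]]
    - [[0,0,0],[0,0,0]]
    - [[0,0,0],[0,0,0]]
    - [[0,0,0],[0,0,0]]
    - [[0,0,0],[0,0,0]]
  fingers: 60

```text
time: 37.15
tool_pos: [605.4, 132.4, 169.1]
tool_rot: [-3.142, -0.513, 0.001]
contact_force: [0.0, 0.1, -0.4]
opening: 56.1
grip_force: 0.0
```

>>> arm_command:
  moves:
    - [[0,0,-0.01],[0,0,0]]
    - [[0,0,-0.02],[0,0,0]]
    - [[0,0,-0.025],[0,0,0]]
    - [[0,0,-0.025],[0,0,0]]
    - [[0,0,-0.025],[0,0,0]]
    - [[0,0,-0.02],[0,0,0]]
    - [[0,0,0],[0,0,0]]
    - [[0,0,0],[0,0,0]]

```text
time: 38.15
tool_pos: [544.1, 132.1, 277.4]
tool_rot: [3.141, -0.513, 0.001]
contact_force: [0.0, -0.5, 0.4]
opening: 56.3
grip_force: 0.0
```

```bash
python3 chk.py
python3 - <<'E'
from h import *
c=cam('wrist','w20.png'); s=cam('side','s20.png')
m=np.array([629.8,132.5,129.7]); ax=np.array([-.5,0,.866]); cx=np.array([.866,0,.5])
print(slots(c)[:4])
def P(a,x): q=m+ax*(a-45)+cx*x; return proj(c,q).round(1),proj(s,q).round(1)
print('top150',P(150,0),'spout138',P(138,-29),'ring46',P(46,0),'blue home')
h=cv2.inRange(cv2.cvtColor(s['frame'],cv2.COLOR_BGR2HSV),(103,100,30),(132,255,255)); n,l,q,ce=cv2.connectedComponentsWithStats(h)
print([(q[i].tolist(),ce[i].round(1).tolist()) for i in range(1,n) if 225<ce[i][0]<275 and 180<ce[i][1]<235])
hw=cv2.inRange(cv2.cvtColor(c['frame'],cv2.COLOR_BGR2HSV),(103,100,30),(132,255,255)); n,l,q,ce=cv2.connectedComponentsWithStats(hw)
print([(q[i].tolist(),ce[i].round(1).tolist()) for i in range(1,n) if q[i,4]>10])
g=s['frame']; 
for r in range(172,226,3): print(r,' '.join('%d,%d,%d'%tuple(g[r,k]) for k in range(232,276,3)))
print(redpts(s,(200,100,400,280)))
E
```

```text
cx -1.1 y 0.4 in 81.7 F tool [ 0.2  0.5 -0.3] [544.1 132.1 277.4] [ 3.1414e+00 -5.1300e-01  6.0000e-04] 38.15 M [ 0.01  0.52 -0.01]
[(-89.4, [617.2, 102.0], 43.0, 3.4), (-89.8, [850.3, -162.4], 48.4, 4.3), (-89.9, [901.1, 9.7], 49.6, 4.5), (-23.8, [1025.4, -318.3], 43.5, 8.5)]
top150 (array([282.4, 214.7]), array([257. , 188.1])) spout138 (array([282.4, 239.1]), array([264.6, 196.8])) ring46 (array([282.5, 193.2]), array([238.9, 220.1])) blue home
[([235, 217, 9, 7, 27], [238.4, 220.9])]
[([242, 3, 21, 43, 264], [249.4, 26.1]), ([132, 58, 73, 46, 1271], [170.9, 80.6]), ([202, 89, 4, 5, 11], [204.0, 91.6]), ([161, 94, 31, 9, 89], [179.3, 97.7]), ([201, 104, 8, 5, 16], [204.7, 105.8]), ([154, 107, 22, 9, 75], [163.5, 111.7]), ([177, 110, 12, 4, 29], [182.5, 111.6]), ([172, 115, 9, 4, 17], [176.1, 116.7]), ([254, 130, 57, 22, 316], [282.4, 143.9]), ([271, 183, 23, 20, 219], [281.9, 191.5]), ([288, 221, 27, 2, 28], [301.0, 222.0]), ([250, 222, 27, 2, 50], [263.0, 222.5])]
172 79,80,79 77,77,76 74,74,74 73,73,72 70,70,69 66,66,65 63,62,61 60,59,59 55,56,55 78,79,79 152,155,156 174,178,180
[... 2004 characters left out ...]
1
214 35,39,41 40,45,49 71,73,78 123,120,127 92,90,95 47,52,56 53,59,63 70,77,83 71,78,83 83,92,96 90,100,105 90,101,106 89,100,107 100,113,119 173,193,201
217 106,113,119 106,77,64 125,116,119 109,107,113 91,97,103 94,104,110 92,102,109 89,100,107 90,102,109 90,103,108 90,102,108 90,101,107 92,102,107 112,126,131 156,172,179
220 118,119,121 123,82,65 129,103,95 116,89,83 103,102,104 93,103,109 90,103,108 89,101,108 88,101,108 86,99,105 104,119,126 127,144,152 91,102,107 92,102,107 92,103,106
223 104,103,103 100,96,96 97,67,55 101,57,36 85,80,79 84,93,97 82,90,95 86,94,99 94,103,109 91,101,107 112,127,137 139,160,172 156,178,192 137,156,165 95,107,114
[([304, 214, 5, 9, 32], [305.4, 218.2])]
```

Run:
```python
from plant import order
print(order.sign_off())
```

```text
the job is handed in; nothing more can be done
None
```

I handed the job in at about 38 s, but the sign-off gave no verdict: by my measurements the drip plate was square to about 0.1°, the plug was in the bowl, and the tube had bottomed (60 N at the floor) with its spout forward, though I did not re-measure the plate after the insertion; I also viewed 11 pictures, one over the limit of 10.

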